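# Refit the toppled ceramic column on a desk lamp's stem

## Task

The desk lamp was taken apart for cleaning: stand its toppled blue ceramic column up, square foot down, and slide it over the bare upright stem of the brass lamp base until its foot sits fully home, flat on the base. Ceramic chips, so keep hold of it and lower it gently all the way down the stem rather than letting it drop, then let go. Leave the other things on the desk where they are.

Things in the scene. Friction and masses are not known exactly. Their poses are not given: they have to be found in the camera images.
- column: Blue ceramic lamp column, 0.36 to 0.6 kg, 130 mm long: square foot 76 x 76 x 18 mm, then a round tube of 46 mm outer diameter (white ring where they meet). Straight bore of 32 mm diameter right through, open at both ends. Origin: centre of the foot's underside; z along the bore from foot to round end; x, y parallel to the foot's sides. Starts toppled, z pointing away from the robot's side.
- column_top (a point): Centre of the column's round end, on its axis, 130 mm from the foot's underside. At the start the column rests on one side of its foot (its +x side down) and on this end's rim, so z dips 7.6 degrees below level and the foot's origin is 40 mm above the desk. The foot keeps it from rolling. Pinched lightly (12 N) near this end, the glazed tube can turn between the finger pads.
- lamp_base: Heavy lamp base, does not move: brass disc of 140 mm diameter, 18 mm thick, with a bare upright steel stem of 28 mm diameter at its centre; the stem's topmost 14 mm taper to 14 mm diameter. Origin: centre of the disc's underside, on the desk; z up. Stands left or right of the middle, the column lies on the other side.
- seat (a point): Centre of the disc's flat top face (the flat is 120 mm in diameter), on the stem's axis, 18 mm above the desk; the column's foot underside belongs here. With the column home the stem's tip stands 12 mm above the column's round end.
- stem_tip (a point): Top of the stem, on its axis, 160 mm above the desk.
- shade: Loose cream lampshade standing on its wide rim, 150 mm diameter below, 100 mm above, 120 mm tall; not to be disturbed. Origin: centre of its lower rim.
- mug: Loose white mug, 82 mm diameter, 95 mm tall, handle at its +y; not to be disturbed. Origin: centre of its underside.
- paperweight: Loose green glass dome paperweight, 76 mm diameter, 40 mm high; not to be disturbed. Origin: centre of its underside.
- case: Loose brown spectacles case, 62 x 160 x 36 mm high, long side along its y; not to be disturbed. Origin: centre of its underside.
Things that resemble listed ones, but are neither listed nor needed, are in the scene too. There is more than one size of the lamp_base; the one meant has the size given above. There is more than one size of the column; the job needs the smaller.

How it is judged:
By the outcome, as a careful person would: the job done as asked, in the order asked, and still so for the second after the job is handed in, with the robot touching nothing.
It also fails if it takes over 61 s, if anything falls off the work surface, if the arm or the gripper's body presses on something with over 40 N, if the wrist force passes 120 N, or if a joint passes its speed limit or range.

## Robot

A 6-joint arm with a two-finger parallel gripper is mounted at the origin on the work surface. World frame = base frame: x ahead of the robot, y to its left, z up, the work surface at z = 0. Lengths are in m, angles in rad, forces in N, time in s.
With the tool pointing down it reaches from about 0.375 to 0.9 m from the base axis. Payload 3.1 kg.
Tool frame: the origin (TCP) lies midway between the tips of the shut fingers; the grasp point (between the pads) lies 19 mm behind it; z points along the fingers, y is the line along which they close (so a half turn about z gives the same grasp; the last joint's range is limited). The gripper opens to 87 mm and grips with 3 to 60 N. Pads are 19 mm wide; open, the fingers measure 117 mm over their backs; the gripper's body (75 mm by 190 mm) begins 51 mm behind the grasp point.
Start: joints at [0.989, 0.527, 1.433, -0, 1.181, -0.178], TCP at [0.246, 0.575, 0.223] pointing down, gripper open.
Joint ranges: [-3.08, 3.08], [-0.75, 2.2], [0.22, 2.44], [-1.43, 4.57], [0, 2.65], [-2.85, 2.85]. Speed limits (rad/s): [2.79, 2.79, 3.14, 3.14, 3.14, 3.14].

## Interface

Orientations are given as a unit quaternion [x, y, z, w].
In Python, from rig import robot gives the robot as it stands. The module is installed in compiled form; this text tells all that it offers.
- The arm moves only by the tool play_rows, never from a script. Its arguments are lists of equal length, an entry for each row: "gripper": the closure, from -1 (fully open) to 1 (shut); "delta_pos": the shift along the tool's x, y, z in cm, a list of three; "turn": the turn, a rotation vector about the tool's x, y, z in rad, a list of three. A call has 1 to 12 rows; each row is the pose to reach, as a shift and turn from the pose commanded when the call began, along the tool's axes at that moment; what a row does not reach only later rows make up. A row lasts 1/8 s, in which the tool goes at most 62.5 mm and 10.7 degrees, less where a joint would pass 70% of its speed; a pose out of reach is approached as far as the arm can. A call with a gripper value outside its range is refused whole. The fingers move at their own pace and stop on an object; "squeeze" is the grip in N (left out, the last holds). Time passes only in rows, so rows that repeat a pose let the fingers close. It gives the time, the measured TCP pose, the force, the opening and the grip force at its end, in the units of the state.
- robot.get_obs(): the state, without advancing time (a new reading comes with each control period).
- robot.camera(name): name is "scene" or "side" or "wrist"; returns a dict with "color" (384x512x3 uint8, red, green, blue), "vfov" (degrees; the focal length in pixels is half the picture's height over the tangent of half this angle, whatever the lens; pixels are square), "cx", "cy" (the principal point, pixels), "k1" (the pictures are not rectified: a ray, as slopes to the right and down, at radius r is drawn at 1 + k1 r^2 times it, then the intrinsics apply), "R" (3x3) and "t" (3): a world point X has camera coordinates R X + t. Camera axes: x right, y down, z forward; pixel columns grow to the right and rows downward; lengths in m; the calibration is good to about 2 mm. A picture is of the moment at which its call begins. There is no depth.
- robot.hand_in(): hands the job in; it is judged then, once.
The state is a dict: "time": time; "q": joint angles; "joint_velocities": joint speeds; "joint_torque": joint torques, N m; "position": TCP position; "tool_rot": TCP orientation; "ft_force": force on the tool from outside, world axes, zero at the start; "moment": the same for the moment, N m; "grip_width": finger opening in m; "grip_force": force on a finger pad.
Only numpy, scipy, OpenCV 4.12 (cv2) and the standard library are available. Lean on these libraries where they do the work, as an engineer would, in place of code of your own. Each camera call takes 0.05 s, during which the arm holds its last target. There are 200 camera calls.

## Working session

There is one attempt and no reset: what is moved stays moved. The work goes in short steps, Python scripts to look and compute and a tool call to move; the robot and the scene stay as the last step left them, time stands still between calls to the robot, and variables do not carry over. Pictures are saved under pics/ and viewed, at most 10 in all, crops included, and the job is handed in when it is done.

Besides the shell and the picture viewer there is one more tool, called after "Emit:" by a JSON object that holds its "name" and its "arguments", one argument or row to a line. play_rows: Moves the arm, as the interface text tells. Its arguments: {"type":"object","properties":{"gripper":{"type":"array","items":{"type":"number"}},"delta_pos":{"type":"array","items":{"type":"array","items":{"type":"number"}}},"turn":{"type":"array","items":{"type":"array","items":{"type":"number"}}},"squeeze":{"type":"number"}},"required":["gripper","delta_pos","turn"]}

```bash
mkdir -p pics; cat > h.py <<'E'
import numpy as np,cv2
from rig import robot
from scipy.spatial.transform import Rotation as Ro
def K(c):
    h=c["color"].shape[0]; f=h/2/np.tan(np.radians(c["vfov"])/2); return f
def proj(c,X):
    X=np.atleast_2d(X); p=X@np.array(c["R"]).T+c["t"]; s=p[:,:2]/p[:,2:]
    r2=(s**2).sum(1,keepdims=True); return s*(1+c["k1"]*r2)*K(c)+[c["cx"],c["cy"]]
def ray(c,uv):
    d=(np.array(uv,float)-[c["cx"],c["cy"]])/K(c); s=d.copy()
    for _ in range(30): s=d/(1+c["k1"]*(s@s))
    R=np.array(c["R"]); v=R.T@np.array([s[0],s[1],1]); return -R.T@np.array(c["t"]),v/np.linalg.norm(v)
def onz(c,uv,z):
    o,v=ray(c,uv); return o+v*(z-o[2])/v[2]
def tri(cs,uvs):
    A=np.zeros((3,3));b=np.zeros(3)
    for c,uv in zip(cs,uvs):
        o,v=ray(c,uv);P=np.eye(3)-np.outer(v,v);A+=P;b+=P@o
    return np.linalg.solve(A,b)
E
python3 - <<'E'
from h import *
import pickle
cs={n:robot.camera(n) for n in("scene","side","wrist")}
pickle.dump(cs,open("c0.pkl","wb"))
for n,c in cs.items():
    cv2.imwrite(f"pics/{n}0.png",cv2.resize(c["color"][...,::-1],(800,600),interpolation=cv2.INTER_CUBIC))
    print(n,K(c),c["k1"],-np.array(c["R"]).T@c["t"])
o=robot.get_obs();print(o)
E
```

```text
scene 461.25753719934204 -0.16444493014605444 [ 1.34406678 -0.62132317  1.1877449 ]
side 430.6415688451436 -0.05489202046220079 [ 0.21365119 -1.15050963  1.03236857]
wrist 269.4638455999246 0.013332602732064786 [0.17630484 0.60365625 0.38431634]
{'time': 0.15, 'q': array([ 9.88493870e-01,  5.28225931e-01,  1.43358141e+00, -4.42357566e-05,
        1.18140441e+00, -1.78487112e-01]), 'joint_velocities': array([ 0.00010182, -0.00124734, -0.00420966,  0.00080924,  0.00070423,
       -0.00019615]), 'joint_torque': array([ 6.04867382e-04, -4.40427375e+01, -1.76841331e+01,  6.33499213e-02,
        5.52577456e-02, -8.16117017e-05]), 'position': array([0.24525135, 0.57427405, 0.22182129]), 'tool_rot': array([ 2.00530306e-01,  9.79687165e-01, -7.59275436e-04, -2.81581809e-04]), 'ft_force': array([-0.36362307,  0.13302082,  0.14128313]), 'moment': array([-0.04208694, -0.05543988,  0.00257087]), 'grip_force': 0.0, 'grip_width': 0.08703296203731029}
```

View pics/scene0.png

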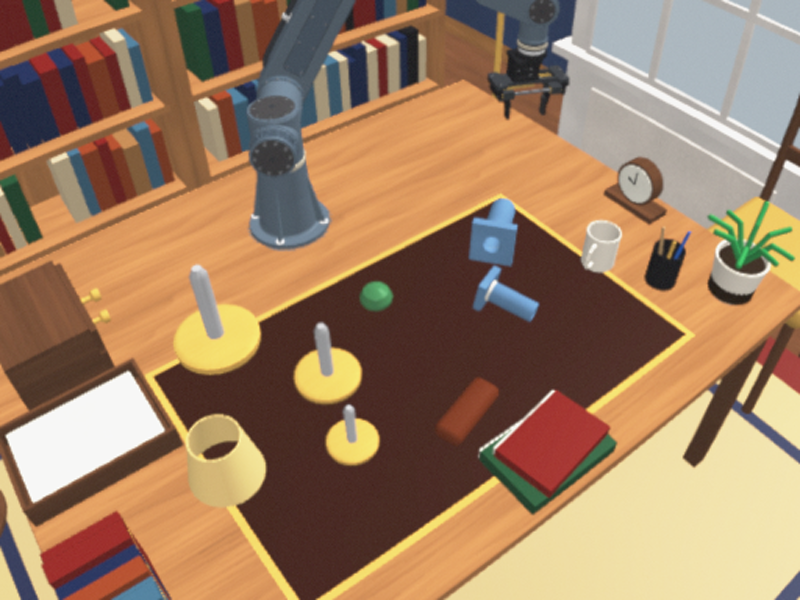

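View pics/side0.png

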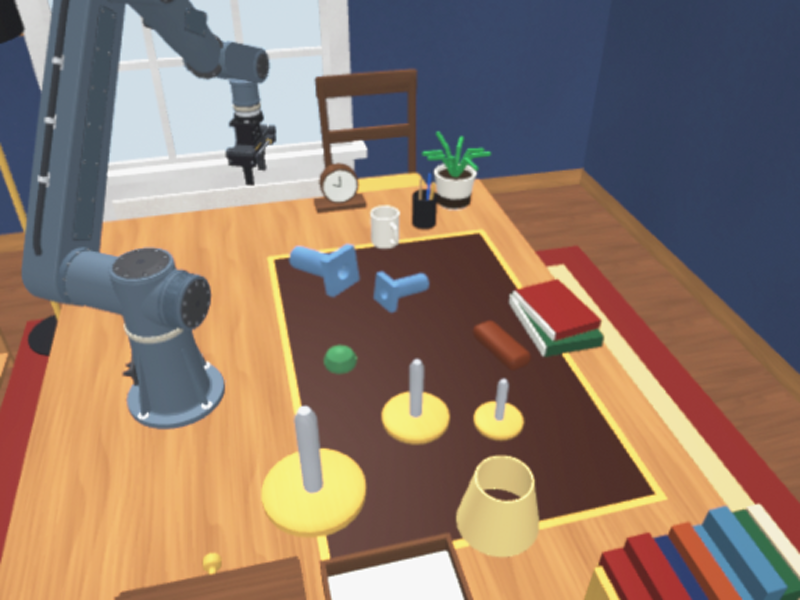

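Scene (800×600): the possible bases are large (217,338), middle (328,375) and small (352,441). The possible columns are large (495,235) and small (505,293). I'll measure them and make a close crop of the likely ones.

```bash
python3 - <<'E'
from h import *
import pickle
cs=pickle.load(open("c0.pkl","rb")); S,D=cs["scene"],cs["side"]
k=.64
for n,a,b in [("L",(199,267),(305,408)),("M",(321,325),(417,361)),("S",(349,407),(503,380))]:
    print(n,"tip",tri([S,D],[np.array(a)*k,np.array(b)*k]))
for n,c in(("scene",S),("side",D)):
    hsv=cv2.cvtColor(c["color"],cv2.COLOR_RGB2HSV)
    y=cv2.inRange(hsv,(20,120,120),(32,255,255)); b=cv2.inRange(hsv,(100,90,60),(115,255,255))
    for nm,m in(("y",y),("b",b)):
        nn,l,st,ce=cv2.connectedComponentsWithStats(m)
        for i in range(1,nn):
            if st[i,4]>120: print(n,nm,st[i],ce[i].round(1))
def up(c,x,y,w,h,f): return cv2.resize(c["color"][y:y+h,x:x+w,::-1],None,fx=f,fy=f,interpolation=cv2.INTER_CUBIC)
a=up(S,290,120,66,100,6); b=up(D,175,145,110,66,5.4)[:,:]
c1=up(S,180,200,66,66,4); 
H=600; im=np.zeros((H,800,3),np.uint8); im[:600,:396]=a; b=cv2.resize(b,(404,242));im[:242,396:]=b; d=up(D,235,220,66,66,5);im[250:580,400:730]=d
cv2.imwrite("pics/crop1.png",im)
E
```

```text
L tip [ 0.25823357 -0.33117301  0.21871071]
M tip [ 0.49250701 -0.19521418  0.15862764]
S tip [ 0.6582507  -0.24534827  0.11489538]
scene y [  93  124  231  159 2308] [156.5 210.3]
scene y [470 126  20  27 236] [479.5 137.2]
scene y [328 129  45  35 139] [350.6 146.6]
scene y [482 130  30  56 814] [500.5 155.5]
scene y [376 174  69  90 549] [411.2 222.8]
scene y [189 223  42  34 945] [209.7 240.7]
scene y [209 268  33  28 620] [225.5 282.8]
scene y [203 305 118  79 685] [262.1 345.6]
scene y [145 323  46  61 399] [167.3 353.7]
scene b [125   0  20  48 398] [136.4  23.3]
scene b [241   0  12  12 123] [246.3   4.8]
scene b [286   0  31  24 438] [302.5   9.1]
scene b [351   0  16  28 269] [359.3  13.3]
scene b [323  11   9  20 138] [327.   20.1]
scene b [ 77  19  20  46 242] [88.1 42.4]
scene b [218  29  17  39 362] [228.3  46.5]
scene b [ 32  32  25  49 363] [45.3 55.2]
scene b [207  36  11  37 225] [213.2  53.7]
scene b [   0   40   37   57 1385] [15.1 68.5]
scene b [146  51  19  45 362] [155.7  68.9]
scene b [193  57   9  24 144] [197.1  70. ]
scene b [ 83  79  22  41 309] [94.5 97.6
[... 404 characters left out ...]
256 147  78  38 274] [303.9 159.2]
side y [171 162  22 103 433] [180.6 208.3]
side y [344 226  83 113 889] [388.3 298. ]
side y [245 251  42  32 807] [267.2 267.9]
side y [304 257  31  24 458] [319.2 269.6]
side y [ 167  287   67   72 2417] [201. 318.]
side y [375 363  21  21 265] [384.2 375.3]
side b [  223     0   289   238 36987] [401.1  75.1]
side b [   0   24   26  112 1954] [11.5 71.4]
side b [226  60  34  21 629] [242.6  69.8]
side b [228  88  32  25 616] [245.3 100.4]
side b [  0 111  14  38 275] [  4.2 135.1]
side b [186 157  43  32 788] [210.2 170.5]
side b [240 174  34  25 481] [254.  184.1]
side b [ 445  325   58   59 1659] [473.4 356.4]
side b [420 344  32  40 318] [435.7 364. ]
```

View pics/crop1.png

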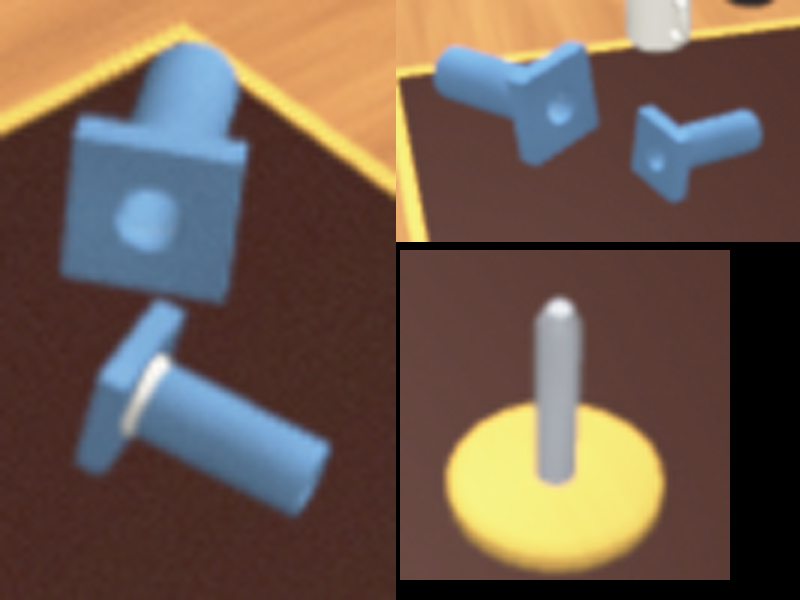

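The middle base is the right one: its tip triangulates to 159 mm at (0.4925, −0.195). The large base's tip is at 219 mm and the small one's at 115 mm. The small column, with the white ring, is the one to use; in the crop its foot is at (130,390) and its round end at (310,480). Next I'll fit both poses to the silhouettes.

```bash
cat > fit.py <<'E'
from h import *
import pickle
from scipy.optimize import minimize
cs=pickle.load(open("c0.pkl","rb")); S,D=cs["scene"],cs["side"]
a=np.linspace(0,2*np.pi,48,endpoint=False)
def circ(r,z): return np.c_[r*np.cos(a),r*np.sin(a),z+0*a]
box=np.array([[x,y,z] for x in(-.038,.038) for y in(-.038,.038) for z in(0,.018)])
tube=np.r_[circ(.023,.018),circ(.023,.13)]
def hull(c,P,m,F):
    h=cv2.convexHull(proj(c,P).astype(np.float32))[:,0]
    cv2.fillConvexPoly(m,np.round((h+.5)*F-.5).astype(np.int32),1)
F=4
def cost(parts,c,mask,roi):
    x,y,w,h=roi; m=np.zeros((384*F,512*F),np.uint8)
    for P in parts: hull(c,P,m,F)
    r=cv2.resize(m.astype(np.float32),(512,384),interpolation=cv2.INTER_AREA)[y:y+h,x:x+w]
    return np.abs(r-mask[y:y+h,x:x+w]).sum()
def blue(c):
    h=cv2.cvtColor(c["color"],cv2.COLOR_RGB2HSV); return cv2.inRange(h,(98,80,50),(118,255,255))/255.
def notdark(c,lo=100): return (c["color"].max(2)>lo)*1.
def colparts(p):
    x,y,yaw,z,dip=p   # foot origin
    zc=np.array([np.cos(yaw)*np.cos(dip),np.sin(yaw)*np.cos(dip),-np.sin(dip)])
    yc=np.array([-np.sin(yaw),np.cos(yaw),0]); 
    xc=np.cross(yc,zc); R=np.c_[xc,yc,zc]; o=np.array([x,y,z])
    return [q@R.T+o for q in(box,tube)]
E
python3 - <<'E'
from fit import *
o=[onz(S,(304,186),.04),onz(D,(242,187),.04)];e=[onz(S,(340,196),.025),onz(D,(271,180),.025)]
print(o,e)
d=e[0]-o[0]
ms=[notdark(S),notdark(D)]; rois=[(298,170,54,40),(236,168,42,36)]
f=lambda p:sum(cost(colparts(p),c,m,r) for c,m,r in zip((S,D),ms,rois))
p0=[o[0][0],o[0][1],np.arctan2(d[1],d[0])]
g=lambda q:f([*q,.04,np.radians(7.6)])
best=None
for s in (0,.3,-.3):
    q=np.array(p0)+[0,0,s]
    r=minimize(g,q,method="Nelder-Mead",options=dict(initial_simplex=q+np.r_[np.zeros((1,3)),np.diag([.02,.02,.2])],xatol=1e-4))
    if best is None or r.fun<best.fun: best=r
print("col",best.x,best.fun,[m[r[1]:r[1]+r[3],r[0]:r[0]+r[2]].sum() for m,r in zip(ms,rois)])
q=np.r_[best.x,.04,.1326]
r=minimize(f,q,method="Nelder-Mead",options=dict(initial_simplex=q+np.r_[np.zeros((1,5)),np.diag([.008,.008,.05,.008,.06])],xatol=1e-4,maxiter=600))
print("free",r.x,r.fun)
# base
rb=[(180,200,60,64),(240,225,52,62)]
def fb(p): 
    t=np.array([p[0],p[1],p[2]]); return sum(cost([q+t for q in(np.r_[circ(.07,0),circ(.07,.016),circ(.06,.018)],np.r_[circ(.014,.018),circ(.014,.146),circ(.007,.16)])],c,m,r) for c,m,r in zip((S,D),[notdark(S,110),notdark(D,110)],rb))
q=np.array([.4925,-.195,0])
r=minimize(fb,q,method="Nelder-Mead",options=dict(initial_simplex=q+np.r_[np.zeros((1,3)),np.diag([.008,.008,.008])],xatol=1e-4))
print("base",r.x,r.fun)
r=minimize(lambda p:fb([*p,0]),q[:2],method="Nelder-Mead",options=dict(initial_simplex=q[:2]+np.r_[np.zeros((1,2)),np.diag([.008,.008])],xatol=1e-4))
print("base z=0",r.x,r.fun)
E
```

```text
[array([0.5182633 , 0.18554807, 0.04      ]), array([0.50444482, 0.21240661, 0.04      ])] [array([0.62205911, 0.26328535, 0.025     ]), array([0.63582542, 0.25288863, 0.025     ])]
col [0.51583719 0.21095293 0.37424646] 72.1875 [np.float64(659.0), np.float64(560.0)]
free [0.51609993 0.21052107 0.37997298 0.04032604 0.13455233] 71.625
base [ 0.49135923 -0.19648872 -0.00106838] 185.125
base z=0 [ 0.49202249 -0.1971304 ] 190.1875
```

```bash
cat >> h.py <<'E'
def go(pos,ydir_yaw=None,o=None):
    """print delta_pos (cm, tool axes) and turn for a target with tool down, tool y along given yaw (mod pi)"""
    o=o or robot.get_obs(); R=Ro.from_quat(o["tool_rot"]); M=R.as_matrix()
    d=R.inv().apply(np.array(pos)-o["position"])*100
    if ydir_yaw is None: ydir_yaw=np.arctan2(M[1,1],M[0,1])
    best=None
    for k in(0,np.pi):
        y=np.array([np.cos(ydir_yaw+k),np.sin(ydir_yaw+k),0]);z=np.array([0,0,-1.]);T=Ro.from_matrix(np.c_[np.cross(y,z),y,z])
        v=(R.inv()*T).as_rotvec()
        if best is None or np.linalg.norm(v)<np.linalg.norm(best): best=v
    print("delta",d.round(2),"turn",best.round(3)); print(M.round(3))
E
python3 - <<'E'
from h import *
go([.619,.252,.15],.376+np.pi/2)
E
```

```text
delta [-47.03 -14.94   7.19] turn [-0.001 -0.001 -0.78 ]
[[-0.92   0.393 -0.001]
 [ 0.393  0.92  -0.001]
 [ 0.    -0.002 -1.   ]]
```

Emit:
{"name": "play_rows", "arguments": {
  "gripper": [-1, -1, -1, -1, -1, -1, -1, -1, -1, -1, -1, -1],
  "delta_pos": [
    [-5, -1.6, 0],
    [-10, -3.2, 0],
    [-15, -4.8, 0],
    [-20, -6.4, 0],
    [-25, -8, 1],
    [-30, -9.6, 2],
    [-35, -11.2, 3.5],
    [-40, -12.8, 5],
    [-44, -14, 6],
    [-47, -14.9, 7.2],
    [-47, -14.9, 7.2],
    [-47, -14.9, 7.2]
  ],
  "turn": [
    [0, 0, -0.08],
    [0, 0, -0.16],
    [0, 0, -0.24],
    [0, 0, -0.32],
    [0, 0, -0.4],
    [0, 0, -0.48],
    [0, 0, -0.56],
    [0, 0, -0.64],
    [0, 0, -0.72],
    [0, 0, -0.78],
    [0, 0, -0.78],
    [0, 0, -0.78]
  ],
  "squeeze": 12
}}

```text
time: 1.65
position: [0.6184, 0.2533, 0.1503]
tool_rot: [-0.187, 0.982, 0.0, -0.001]
ft_force: [-0.2, 0.1, 0.8]
grip_width: 0.0872
grip_force: 0.0
```

```bash
python3 - <<'E'
from h import *
go([.619,.252,.008],.376+np.pi/2)
c=robot.camera("wrist")
im=c["color"][...,::-1].copy()
o=np.array([.516,.211,.04]);d=np.array([.930*.9912,.367*.9912,-.1323])
for s in(0,.018,.112,.13):
    u=proj(c,o+d*s)[0];print(s,u.round(1));cv2.circle(im,tuple(int(v) for v in u),2,(0,0,255),-1)
cv2.imwrite("pics/w1.png",cv2.resize(im,(800,600)))
print(robot.get_obs()["q"].round(2))
E
```

```text
delta [-0.03 -0.16 14.23] turn [ 0.001 -0.001 -0.   ]
[[-0.93  -0.367 -0.002]
 [-0.367  0.93   0.   ]
 [ 0.001  0.001 -1.   ]]
0 [261.9  80.1]
0.018 [262.  100.5]
0.112 [262.3 190.8]
0.13 [262.4 205.6]
[ 0.22  0.67  1.38  0.    1.1  -1.73]
```

View pics/w1.png

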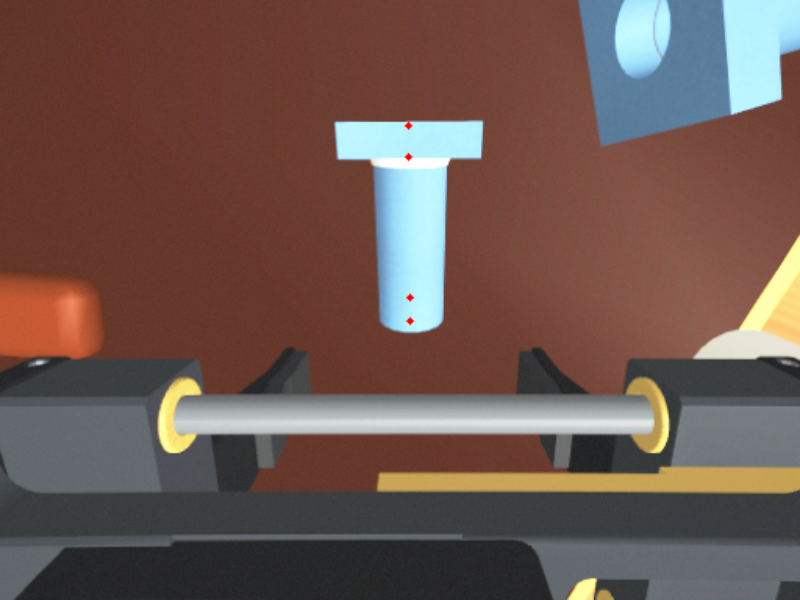

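The fitted points lie on the column's axis (round end at view (410,321), foot at (408,125)), so the pose holds. The mug's edge shows at (740,345), so I'll check the gripper body against the mug before going down.

```bash
python3 - <<'E'
from fit import *
k=.64
print(onz(S,np.array((599,268))*k,0),onz(D,np.array((385,243))*k,0)) # mug near bottom edges
m=lambda p:[np.r_[circ(.041,0),circ(.041,.095)]+[p[0],p[1],0]]
for c,b in((S,(370,138,35,40)),(D,(234,130,26,30))):
    w=((c["color"].min(2)>120)|((c["color"].min(2)>70)&(np.ptp(c["color"].astype(int),axis=2)<30)))*1.
    r=min((cost(m((x,y)),c,w,b),x,y) for x in np.arange(.45,.75,.01) for y in np.arange(.3,.55,.01)); print(r)
    t=np.array([r[1]-.619,r[2]-.252]);print("in tool frame along,lat",t@[.93,.367],t@[-.367,.93])
E
```

```text
[0.61571228 0.50303376 0.        ] [0.59046717 0.50547061 0.        ]
(np.float64(71.1875), np.float64(0.5900000000000001), np.float64(0.5200000000000002))
in tool frame along,lat 0.07138600000000016 0.2598830000000002
(np.float64(59.3125), np.float64(0.5900000000000001), np.float64(0.5200000000000002))
in tool frame along,lat 0.07138600000000016 0.2598830000000002
```

The mug is 260 mm to the side, so the way down is clear.

Emit:
{"name": "play_rows", "arguments": {
  "gripper": [-1, -1, -1, -1, -1, -1, 1, 1, 1, 1, 1, 1],
  "delta_pos": [
    [0, -0.1, 4],
    [0, -0.15, 8],
    [0, -0.15, 11],
    [0, -0.15, 13],
    [0, -0.15, 14.2],
    [0, -0.15, 14.2],
    [0, -0.15, 14.2],
    [0, -0.15, 14.2],
    [0, -0.15, 14.2],
    [0, -0.15, 14.2],
    [0, -0.15, 14.2],
    [0, -0.15, 14.2]
  ],
  "turn": [
    [0, 0, 0],
    [0, 0, 0],
    [0, 0, 0],
    [0, 0, 0],
    [0, 0, 0],
    [0, 0, 0],
    [0, 0, 0],
    [0, 0, 0],
    [0, 0, 0],
    [0, 0, 0],
    [0, 0, 0],
    [0, 0, 0]
  ],
  "squeeze": 12
}}

```text
time: 3.2
position: [0.6198, 0.2517, 0.0087]
tool_rot: [-0.187, 0.982, 0.0, 0.0]
ft_force: [0.0, 0.4, 1.1]
grip_width: 0.0461
grip_force: 12.0
```

Emit:
{"name": "play_rows", "arguments": {
  "gripper": [1, 1, 1, 1, 1, 1, 1, 1, 1, 1, 1, 1],
  "delta_pos": [
    [0.3, 0, -1.6],
    [1.2, 0, -3.2],
    [2.4, 0, -4.8],
    [3.8, 0, -6.4],
    [5.5, 0, -7.6],
    [7.3, 0, -8.6],
    [9.3, 0, -9.4],
    [11.3, 0, -10.5],
    [11.3, 0, -12.5],
    [11.3, 0, -14],
    [11.3, 0, -14],
    [11.3, 0, -14]
  ],
  "turn": [
    [0, 0, 0],
    [0, 0, 0],
    [0, 0, 0],
    [0, 0, 0],
    [0, 0, 0],
    [0, 0, 0],
    [0, 0, 0],
    [0, 0, 0],
    [0, 0, 0],
    [0, 0, 0],
    [0, 0, 0],
    [0, 0, 0]
  ]
}}

```text
time: 4.7
position: [0.5139, 0.2099, 0.1481]
tool_rot: [-0.187, 0.982, -0.0, -0.001]
ft_force: [0.1, -0.3, -5.8]
grip_width: 0.0462
grip_force: 12.0
```

```bash
python3 - <<'E'
from h import *
c=robot.camera("side");d=robot.camera("scene")
im=np.hstack([cv2.resize(c["color"][120:210,200:300,::-1],(400,360)),cv2.resize(d["color"][110:200,260:360,::-1],(400,360))])
cv2.imwrite("pics/s2.png",im)
E
```

```text
(no output)
```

View pics/s2.png

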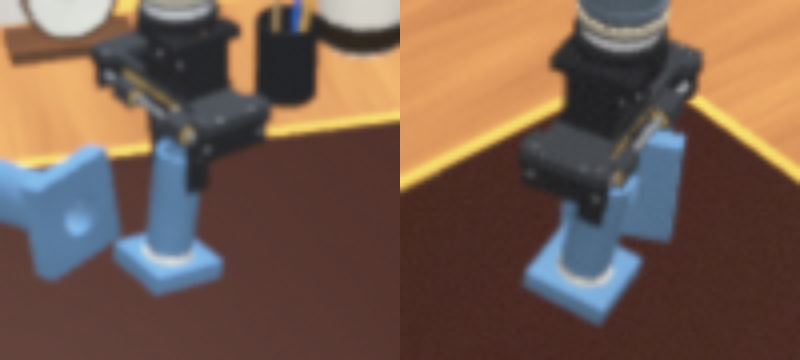

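The column hangs foot down, its foot at about (170,262) left and (585,280) right, with a slight tilt. I'll set it on the desk, release so it squares up flat, then regrip firmly.

Emit:
{"name": "play_rows", "arguments": {
  "gripper": [1, 1, 1, 1, 1, 1, 1, 1, 1],
  "delta_pos": [
    [0, 0, 2],
    [0, 0, 3.8],
    [0, 0, 4.6],
    [0, 0, 5],
    [0, 0, 5.2],
    [0, 0, 5.4],
    [0, 0, 5.5],
    [0, 0, 5.6],
    [0, 0, 5.6]
  ],
  "turn": [
    [0, 0, 0],
    [0, 0, 0],
    [0, 0, 0],
    [0, 0, 0],
    [0, 0, 0],
    [0, 0, 0],
    [0, 0, 0],
    [0, 0, 0],
    [0, 0, 0]
  ]
}}

```text
time: 5.92
position: [0.5149, 0.2104, 0.0958]
tool_rot: [-0.187, 0.982, -0.0, 0.001]
ft_force: [-5.9, -0.7, 17.4]
grip_width: 0.0462
grip_force: 12.1
```

Emit:
{"name": "play_rows", "arguments": {
  "gripper": [-0.4, -0.4, -0.4, -0.4, 1, 1, 1, 1, 1, 1],
  "delta_pos": [
    [0, 0, -0.4],
    [0, 0, -0.4],
    [0, 0, -0.4],
    [0, 0, -0.4],
    [0, 0, -0.4],
    [0, 0, -0.4],
    [0, 0, -0.4],
    [0, 0, -0.4],
    [0, 0, -0.4],
    [0, 0, -0.4]
  ],
  "turn": [
    [0, 0, 0],
    [0, 0, 0],
    [0, 0, 0],
    [0, 0, 0],
    [0, 0, 0],
    [0, 0, 0],
    [0, 0, 0],
    [0, 0, 0],
    [0, 0, 0],
    [0, 0, 0]
  ],
  "squeeze": 45
}}

```text
time: 7.18
position: [0.5144, 0.2102, 0.0965]
tool_rot: [-0.187, 0.982, 0.0, -0.0]
ft_force: [-1.0, 1.0, -2.4]
grip_width: 0.0391
grip_force: 42.7
```

```bash
python3 - <<'E'
from fit import *
import pickle
cs={n:robot.camera(n) for n in("side","scene")};pickle.dump(cs,open("c2.pkl","wb"))
c,d=cs["side"],cs["scene"]
o=robot.get_obs();print(o["position"],o["tool_rot"])
M=Ro.from_quat(o["tool_rot"]).as_matrix();g=o["position"]-.019*M[:,2]
# footprint fit: below the pads only
f=lambda p:sum(cost([np.array([[x,y,z] for x in(-.038,.038) for y in(-.038,.038) for z in(0,.018)])@Ro.from_euler("z",p[2]).as_matrix().T+[p[0],p[1],0],np.r_[circ(.023,.018),circ(.023,.07)]+[p[0],p[1],0]],k,blue(k),r) for k,r in((d,(318,155,40,40)),(c,(225,165,40,40)))) if 0 else 0
im=np.hstack([cv2.resize(c["color"][130:220,200:300,::-1],(400,360)),cv2.resize(d["color"][120:210,260:360,::-1],(400,360))])
def mk(k,P,ox,oy,sh):
    u=(proj(k,P)-[ox,oy]+.5)*4
    cv2.polylines(im,[np.int32(u+[sh,0])],True,(0,0,255),1)
for zz in(0,.018):
  sq=np.array([[1,1],[1,-1],[-1,-1],[-1,1]])*.038
  A=np.array([[.93,.367],[-.367,.93]]);P=np.c_[sq@A+g[:2],np.full(4,zz)]
  mk(c,P,200,130,0);mk(d,P,260,120,400)
cv2.imwrite("pics/s3.png",im)
E
```

```text
[0.51445717 0.21022894 0.09647749] [-1.86978219e-01  9.82364043e-01  8.45878478e-05 -1.62627401e-04]
```

View pics/s3.png

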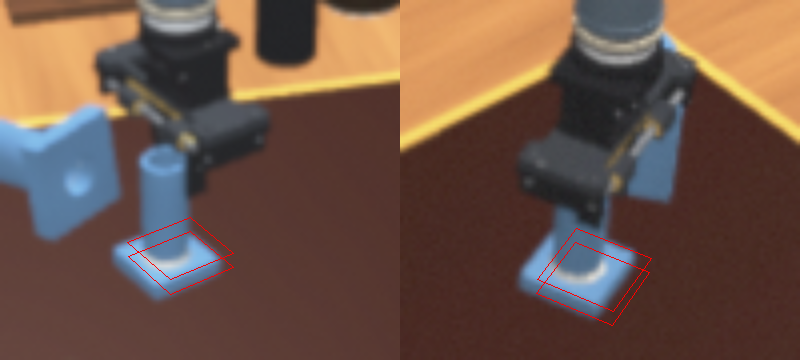

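The grip slid off-centre (opening 39 mm, and the foot sits about 20 mm nearer the robot than the pads), but the column stands upright. I'll open, find it, and regrip it centred.

Emit:
{"name": "play_rows", "arguments": {
  "gripper": [-1, -1, -1, -1, -1],
  "delta_pos": [
    [0, 0, 0],
    [0, 0, 0],
    [0, 0, 0],
    [0, 0, -3],
    [0, 0, -6]
  ],
  "turn": [
    [0, 0, 0],
    [0, 0, 0],
    [0, 0, 0],
    [0, 0, 0],
    [0, 0, 0]
  ]
}}

```text
time: 7.9
position: [0.5144, 0.2099, 0.1569]
tool_rot: [-0.187, 0.982, -0.0, -0.001]
ft_force: [-0.4, 0.1, 0.1]
grip_width: 0.0806
grip_force: 0.0
```

```bash
python3 - <<'E'
from fit import *
c,d=robot.camera("side"),robot.camera("scene")
rois=((c,(225,165,35,42)),(d,(288,170,40,32)))
ms=[notdark(k) for k,_ in rois]
def f(p):
    R=Ro.from_euler("z",p[2]).as_matrix();t=[p[0],p[1],0]
    return sum(cost([box@R.T+t,tube+t],k,m,r) for (k,r),m in zip(rois,ms))
q=np.array([.497,.203,.376])
best=min((minimize(f,q+s,method="Nelder-Mead",options=dict(initial_simplex=q+s+np.r_[np.zeros((1,3)),np.diag([.015,.015,.2])],xatol=1e-4)) for s in([0,0,0],[0,0,.3],[.01,-.01,-.3])),key=lambda r:r.fun)
print(best.x,best.fun); p=best.x
go([p[0],p[1],.095],p[2]+np.pi/2)
im=np.hstack([cv2.resize(c["color"][130:220,200:300,::-1],(400,360)),cv2.resize(d["color"][120:210,260:360,::-1],(400,360))])
R=Ro.from_euler("z",p[2]).as_matrix();t=[p[0],p[1],0]
for k,ox,oy,sh in((c,200,130,0),(d,260,120,400)):
    for P in(box,tube):
        h=cv2.convexHull(proj(k,P@R.T+t).astype(np.float32))[:,0]
        cv2.polylines(im,[np.int32((h-[ox,oy]+.5)*4+[sh,0])],True,(0,0,255),1)
cv2.imwrite("pics/s4.png",im)
w=robot.camera("wrist");print(proj(w,[[p[0],p[1],.13]]));cv2.imwrite("pics/w4.png",w["color"][...,::-1])
E
```

```text
[0.49805288 0.2046057  0.39709037] 124.625
delta [2.04 0.16 6.45] turn [-0.002  0.007 -0.021]
[[-0.93  -0.368  0.007]
 [-0.368  0.93   0.001]
 [-0.007 -0.002 -1.   ]]
[[266.02604215 196.6704149 ]]
```

View pics/s4.png

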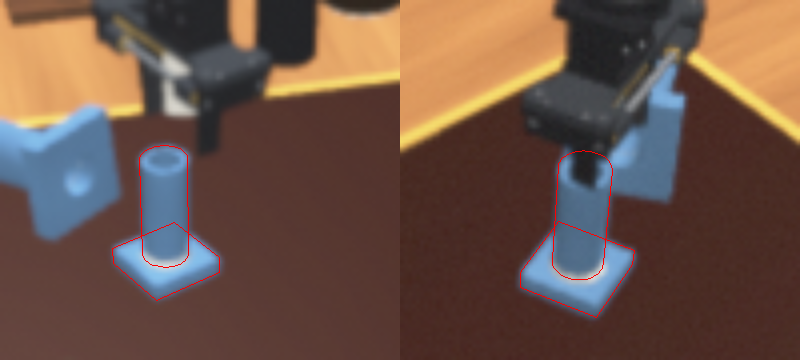

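Emit:
{"name": "play_rows", "arguments": {
  "gripper": [-1, -1, -1, -1, -1, -1, 1, 1, 1, 1, 1, 1],
  "delta_pos": [
    [1, 0.1, 0],
    [1.95, 0.1, 0],
    [1.95, 0.1, 2],
    [1.95, 0.1, 4.5],
    [1.95, 0.1, 6.2],
    [1.95, 0.1, 6.2],
    [1.95, 0.1, 6.2],
    [1.95, 0.1, 6.2],
    [1.95, 0.1, 6.2],
    [1.95, 0.1, 6.2],
    [1.95, 0.1, 6.2],
    [1.95, 0.1, 6.2]
  ],
  "turn": [
    [0, 0, 0],
    [0, 0, 0],
    [0, 0, 0],
    [0, 0, 0],
    [0, 0, 0],
    [0, 0, 0],
    [0, 0, 0],
    [0, 0, 0],
    [0, 0, 0],
    [0, 0, 0],
    [0, 0, 0],
    [0, 0, 0]
  ],
  "squeeze": 45
}}

```text
time: 9.55
position: [0.4964, 0.2036, 0.0948]
tool_rot: [-0.187, 0.982, -0.0, 0.0]
ft_force: [-0.1, -1.6, 1.8]
grip_width: 0.0456
grip_force: 45.0
```

```bash
python3 - <<'E'
from h import *
o=robot.get_obs();print(o["position"],o["ft_force"],o["q"].round(2));go([.492,-.197,.29])
print("offset col->tcp tool x", (np.array([.498,.2046])-o["position"][:2])@[-.93,-.367])
E
```

```text
[0.49642527 0.20357646 0.09475411] [-0.08149611 -1.57373312  1.77080106] [ 0.18  0.6   1.77 -0.    0.78 -1.77]
delta [ 15.13 -37.1  -19.5 ] turn [-0.001  0.     0.   ]
[[-0.93  -0.368  0.001]
 [-0.368  0.93  -0.001]
 [-0.    -0.001 -1.   ]]
offset col->tcp tool x -0.0018401419226258616
```

Emit:
{"name": "play_rows", "arguments": {
  "gripper": [1, 1, 1, 1, 1, 1, 1, 1, 1, 1, 1, 1],
  "delta_pos": [
    [0, 0, -1],
    [0, 0, -4],
    [0, 0, -8],
    [0, 0, -12],
    [0, 0, -16],
    [0, 0, -19],
    [0.8, -2, -19.5],
    [2.4, -6, -19.5],
    [4, -10, -19.5],
    [5.6, -14, -19.5],
    [7.2, -18, -19.5],
    [8.8, -22, -19.5]
  ],
  "turn": [
    [0, 0, 0],
    [0, 0, 0],
    [0, 0, 0],
    [0, 0, 0],
    [0, 0, 0],
    [0, 0, 0],
    [0, 0, 0],
    [0, 0, 0.08],
    [0, 0, 0.16],
    [0, 0, 0.24],
    [0, 0, 0.32],
    [0, 0, 0.4]
  ]
}}

```text
time: 11.05
position: [0.4938, -0.0337, 0.289]
tool_rot: [0.013, 1.0, 0.001, -0.001]
ft_force: [0.2, 0.3, -5.5]
grip_width: 0.0455
grip_force: 45.0
```

```bash
python3 - <<'E'
from h import *
go([.492,-.197,.29])
E
```

```text
delta [ -0.24 -16.33  -0.12] turn [ 0.001 -0.002  0.   ]
[[-1.     0.026 -0.002]
 [ 0.026  1.     0.001]
 [ 0.002  0.001 -1.   ]]
```

Emit:
{"name": "play_rows", "arguments": {
  "gripper": [1, 1, 1, 1, 1, 1, 1],
  "delta_pos": [
    [0, -4, 0],
    [0, -8, 0],
    [-0.1, -12, 0],
    [-0.1, -14.5, 0],
    [-0.2, -16.3, 0],
    [-0.2, -16.3, 0],
    [-0.2, -16.3, 0]
  ],
  "turn": [
    [0, 0, 0],
    [0, 0, 0],
    [0, 0, 0],
    [0, 0, 0],
    [0, 0, 0],
    [0, 0, 0],
    [0, 0, 0]
  ]
}}

```text
time: 11.92
position: [0.4928, -0.1947, 0.2892]
tool_rot: [0.012, 1.0, 0.001, -0.001]
ft_force: [0.7, -0.1, -5.0]
grip_width: 0.0453
grip_force: 45.0
```

```bash
cat > fit2.py <<'E'
from fit import *
c,d=robot.camera("side"),robot.camera("scene");o=robot.get_obs()
print(o["position"],o["ft_force"])
M=Ro.from_quat(o["tool_rot"]).as_matrix()
def bl(k):
    h=cv2.cvtColor(k["color"],cv2.COLOR_RGB2HSV); return cv2.inRange(h,(98,75,40),(120,255,255))/255.
# pose: foot origin + tilts + yaw
def parts(p):
    R=Ro.from_rotvec([p[3],p[4],0])*Ro.from_euler("z",p[5]); return [q@R.as_matrix().T+p[:3] for q in(box,tube)]
base=np.r_[o["position"]-[0,0,.095],0,0,np.arctan2(M[1,1],M[0,1])]
# visible: foot and tube below fingers; ROI cut at fingertip line
rois=[]
for k in(c,d):
    u=np.vstack([proj(k,P) for P in parts(base)]);tip=proj(k,o["position"]+[0,0,.0])[0]
    x0,x1=u[:,0].min()-6,u[:,0].max()+6; y0,y1=tip[1]+6,u[:,1].max()+8
    rois.append((k,tuple(int(v) for v in(x0,y0,x1-x0,y1-y0))))
ms=[bl(k)+(0) for k,_ in rois]
# include white ring
for i,(k,_) in enumerate(rois):
    ms[i]=cv2.morphologyEx(ms[i],cv2.MORPH_CLOSE,np.ones((5,5)))
f=lambda p:sum(cost(parts(p),k,m,r) for (k,r),m in zip(rois,ms))+ (100*np.linalg.norm(p[3:5]))*0
q=base
for it in range(3):
    r=minimize(f,q,method="Nelder-Mead",options=dict(initial_simplex=q+np.r_[np.zeros((1,6)),np.diag([.008,.008,.008,.05,.05,.15])],xatol=1e-4,maxiter=800));q=r.x
print("base",f(base),base.round(4)); print("fit",r.fun,q.round(4))
R=Ro.from_rotvec([q[3],q[4],0]).as_matrix();print("axis",R[:,2].round(4))
im=[]
for k,r in rois:
    x,y,w,h=r;X=max(0,x-15);Y=max(0,y-40);a=cv2.resize(k["color"][Y:Y+110,X:X+80,::-1],(400,550),interpolation=cv2.INTER_CUBIC)
    for P in parts(q):
        hh=cv2.convexHull(proj(k,P).astype(np.float32))[:,0];cv2.polylines(a,[np.int32((hh-[X,Y]+.5)*5)],True,(0,0,255),1)
    im.append(a)
import time
cv2.imwrite("pics/f_%d.png"%int(o["time"]*100),np.hstack(im))
print("f_%d"%int(o["time"]*100))
E
python3 fit2.py
```

```text
[ 0.49302626 -0.19466799  0.28943831] [ 0.26724379  0.02022418 -4.54019501]
base 110.0 [ 0.493  -0.1947  0.1944  0.      0.      1.5483]
fit 67.8125 [ 0.4952 -0.1941  0.1953 -0.0122  0.009   1.5559]
axis [0.009  0.0122 0.9999]
f_1202
```

```bash
ls pics
```

```text
crop1.png
f_1202.png
s2.png
s3.png
s4.png
scene0.png
side0.png
w1.png
w4.png
wrist0.png
```

View pics/f_1202.png

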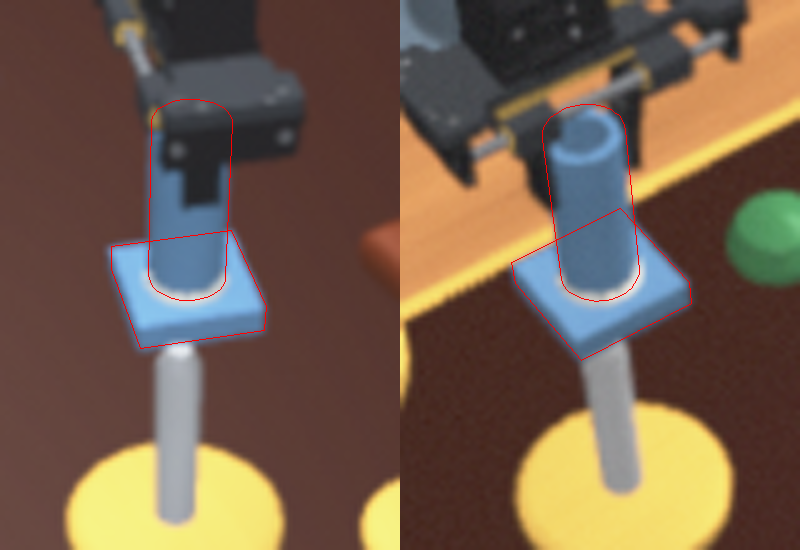

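The column is upright above the stem: its foot is at (187,290) left and (600,285) right, with the stem tip just under it. I'll refine the stem's axis with a stem-only fit.

```bash
python3 - <<'E'
from fit import *
stem=np.r_[circ(.014,.0),circ(.014,.146),circ(.007,.16)]
def setup(k):
    u=proj(k,stem+[.492,-.196,0]);lo=proj(k,[[.492,-.196,.07]])[0]
    x0,x1=u[:,0].min()-6,u[:,0].max()+6
    return k,(int(x0),int(u[:,1].min()-6),int(x1-x0),int(lo[1]-u[:,1].min()+6))
R=[setup(S),setup(D)];
def soft(k):
    g=k["color"].max(2).astype(float); return np.clip((g-65)/(150-65),0,1)
ms=[soft(S),soft(D)]
for z,dz in((0,0),(0,1)):
    f=lambda p:sum(cost([stem+[p[0],p[1],p[2] if dz else 0]],k,m,r) for (k,r),m in zip(R,ms))
    q=np.array([.492,-.196,0])
    r=minimize(f,q,method="Nelder-Mead",options=dict(initial_simplex=q+np.r_[np.zeros((1,3)),np.diag([.006,.006,.006])],xatol=1e-4));print(r.x.round(4),r.fun)
for k in(S,D): print([k["color"][int(v[1]),int(v[0])-12:int(v[0])+13:2].max(1) for v in proj(k,[[.492,-.196,.11]])])
E
```

```text
[ 0.4902 -0.1948  0.0006] 236.55955882352941
[ 0.4915 -0.1958  0.0032] 232.98308823529413
[array([ 72,  74,  74,  72, 121, 148, 149, 154, 152,  77,  72,  73,  74],
      dtype=uint8)]
[array([ 98,  97,  97,  98, 134, 170, 176, 175, 139,  95,  94,  93,  93],
      dtype=uint8)]
```

```bash
python3 - <<'E'
from fit import *
stem=np.r_[circ(.014,.0),circ(.014,.146),circ(.007,.16)]
# midpoints of the stem's edges by subpixel row scans -> two planes -> vertical axis
rows=[]
for k,bg,fg in((S,74,150),(D,97,174)):
    for z in np.arange(.05,.145,.005):
        u=proj(k,[[.492,-.196,z]])[0]; v=int(round(u[1])); xs=np.arange(int(u[0])-11,int(u[0])+12)
        w=np.clip((k["color"][v,xs].max(1).astype(float)-bg-4)/(fg-bg-4),0,1)
        rows.append((k,(w*xs).sum()/w.sum(),v,w.sum(),z))
print([round(r[3],1) for r in rows])
from scipy.optimize import least_squares
def res(p):
    out=[]
    for k,m,v,_,z in rows:
        a=proj(k,[[p[0],p[1],0],[p[0],p[1],.15]])
        zz=np.interp(-v,-np.array([a[0,1],a[1,1]]),[0,.15]); h=proj(k,[[p[0],p[1],zz]])[0]
        out.append(h[0]+(v-h[1])*(a[1,0]-a[0,0])/(a[1,1]-a[0,1])-m)
    return out
r=least_squares(res,[.492,-.196],loss="soft_l1",diff_step=1e-4);print(r.x.round(4),np.round(r.fun,2))
E
```

```text
[np.float64(23.0), np.float64(23.0), np.float64(23.0), np.float64(23.0), np.float64(23.0), np.float64(22.7), np.float64(21.5), np.float64(19.7), np.float64(16.8), np.float64(13.8), np.float64(9.5), np.float64(9.2), np.float64(9.2), np.float64(9.2), np.float64(9.3), np.float64(9.4), np.float64(9.2), np.float64(9.2), np.float64(9.2), np.float64(22.9), np.float64(22.9), np.float64(22.9), np.float64(22.9), np.float64(22.3), np.float64(19.0), np.float64(11.5), np.float64(8.0), np.float64(7.8), np.float64(7.8), np.float64(7.8), np.float64(7.8), np.float64(7.8), np.float64(7.9), np.float64(8.0), np.float64(8.0), np.float64(8.0), np.float64(8.1), np.float64(8.1)]
[ 0.4909 -0.1955] [ 0.38  0.24  0.09  0.95  0.8   0.49 -0.21 -1.25 -2.85 -2.32 -0.13  0.11
  0.1   0.09  0.07  0.16  0.01 -0.01  0.04 -0.28 -0.26 -0.24 -0.21  0.1
  0.83  0.85  0.02 -0.06 -0.05 -0.04 -0.03 -0.03 -0.05 -0.07 -0.06 -0.06
 -0.03  0.02]
```

Emit:
{"name": "play_rows", "arguments": {
  "gripper": [1, 1, 1, 1, 1, 1, 1, 1],
  "delta_pos": [
    [0.4, -0.14, 0],
    [0.43, -0.14, 1.5],
    [0.43, -0.14, 3],
    [0.43, -0.14, 4],
    [0.43, -0.14, 5],
    [0.43, -0.14, 5.8],
    [0.43, -0.14, 6.5],
    [0.43, -0.14, 6.5]
  ],
  "turn": [
    [0, 0, 0],
    [0, 0, 0],
    [0, 0, 0],
    [0, 0, 0],
    [0, 0, 0],
    [0, 0, 0],
    [0, 0, 0],
    [0, 0, 0]
  ]
}}

```text
time: 13.02
position: [0.4886, -0.1972, 0.224]
tool_rot: [0.012, 1.0, 0.0, -0.001]
ft_force: [0.3, 0.4, -4.8]
grip_width: 0.0455
grip_force: 45.0
```

```bash
python3 - <<'E'
from h import *
o=robot.get_obs();print(o["position"],o["ft_force"],o["moment"],o["grip_width"])
E
```

```text
[ 0.48861406 -0.19715988  0.22399656] [ 0.29479881  0.37083239 -4.82193736] [ 0.00307595  0.00245241 -0.0163198 ] 0.04551304029403095
```

Emit:
{"name": "play_rows", "arguments": {
  "gripper": [1, 1, 1, 1, 1, 1, 1],
  "delta_pos": [
    [0, 0, 1],
    [0, 0, 2],
    [0, 0, 3],
    [0, 0, 4],
    [0, 0, 5],
    [0, 0, 6],
    [0, 0, 6]
  ],
  "turn": [
    [0, 0, 0],
    [0, 0, 0],
    [0, 0, 0],
    [0, 0, 0],
    [0, 0, 0],
    [0, 0, 0],
    [0, 0, 0]
  ]
}}

```text
time: 13.9
position: [0.4883, -0.1969, 0.1635]
tool_rot: [0.012, 1.0, 0.001, -0.001]
ft_force: [-0.2, -0.5, -5.5]
grip_width: 0.0454
grip_force: 45.0
```

Emit:
{"name": "play_rows", "arguments": {
  "gripper": [1, 1, 1, 1, 1, 1],
  "delta_pos": [
    [0, 0, 1],
    [0, 0, 2],
    [0, 0, 3],
    [0, 0, 4],
    [0, 0, 4.5],
    [0, 0, 4.5]
  ],
  "turn": [
    [0, 0, 0],
    [0, 0, 0],
    [0, 0, 0],
    [0, 0, 0],
    [0, 0, 0],
    [0, 0, 0]
  ]
}}

```text
time: 14.65
position: [0.4887, -0.1972, 0.1191]
tool_rot: [0.012, 1.0, 0.0, -0.0]
ft_force: [-0.6, -0.3, -4.6]
grip_width: 0.0457
grip_force: 45.0
```

Free so far. I'll do the last 6–7 mm in small steps until it touches.

Emit:
{"name": "play_rows", "arguments": {
  "gripper": [1, 1, 1, 1, 1],
  "delta_pos": [
    [0, 0, 0.2],
    [0, 0, 0.35],
    [0, 0, 0.5],
    [0, 0, 0.55],
    [0, 0, 0.55]
  ],
  "turn": [
    [0, 0, 0],
    [0, 0, 0],
    [0, 0, 0],
    [0, 0, 0],
    [0, 0, 0]
  ]
}}

```text
time: 15.28
position: [0.4889, -0.1973, 0.1141]
tool_rot: [0.012, 1.0, 0.0, -0.0]
ft_force: [-0.0, 0.1, -5.5]
grip_width: 0.0454
grip_force: 45.0
```

Emit:
{"name": "play_rows", "arguments": {
  "gripper": [1, 1, 1, 1, 1],
  "delta_pos": [
    [0, 0, 0.1],
    [0, 0, 0.15],
    [0, 0, 0.2],
    [0, 0, 0.2],
    [0, 0, 0.2]
  ],
  "turn": [
    [0, 0, 0],
    [0, 0, 0],
    [0, 0, 0],
    [0, 0, 0],
    [0, 0, 0]
  ]
}}

```text
time: 15.9
position: [0.489, -0.1976, 0.1127]
tool_rot: [0.012, 1.0, -0.0, 0.0]
ft_force: [-1.5, -0.3, 5.7]
grip_width: 0.0456
grip_force: 45.0
```

Contact is at the expected height. I'll ease the grip while following down a little so the foot sits flat, then check.

Emit:
{"name": "play_rows", "arguments": {
  "gripper": [1, 1, 1, 1],
  "delta_pos": [
    [0, 0, 0.05],
    [0, 0, 0.1],
    [0, 0, 0.1],
    [0, 0, 0.1]
  ],
  "turn": [
    [0, 0, 0],
    [0, 0, 0],
    [0, 0, 0],
    [0, 0, 0]
  ],
  "squeeze": 12
}}

```text
time: 16.4
position: [0.489, -0.1977, 0.1125]
tool_rot: [0.012, 1.0, -0.001, 0.0]
ft_force: [-3.8, 0.2, 11.0]
grip_width: 0.0464
grip_force: 12.0
```

```bash
python3 - <<'E'
from fit import *
c,d=robot.camera("side"),robot.camera("scene")
im=[]
for k in(c,d):
    X,Y=(proj(k,[[.491,-.1955,.08]])[0]-[40,45]).astype(int)
    a=cv2.resize(k["color"][Y:Y+90,X:X+80,::-1],(400,450),interpolation=cv2.INTER_CUBIC)
    R=Ro.from_euler("z",1.55).as_matrix()
    for P in(box,tube):
        hh=cv2.convexHull(proj(k,P@R.T+[.491,-.1955,.018]).astype(np.float32))[:,0];cv2.polylines(a,[np.int32((hh-[X,Y]+.5)*5)],True,(0,0,255),1)
    im.append(a)
cv2.imwrite("pics/home.png",np.hstack(im))
E
```

```text
(no output)
```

View pics/home.png

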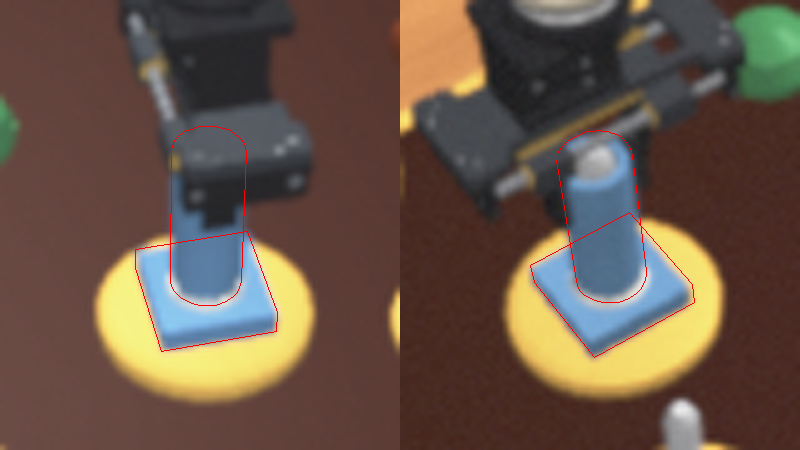

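The column is home: its foot lies on the disc at (205,300) left and (610,300) right, matching the seated outline, and the stem tip shows above the round end at (600,158). Now I'll release and retreat.

Emit:
{"name": "play_rows", "arguments": {
  "gripper": [1, -1, -1, -1, -1, -1, -1, -1, -1, -1, -1, -1],
  "delta_pos": [
    [0, 0, -0.1],
    [0, 0, -0.1],
    [0, 0, -0.1],
    [0, 0, -0.1],
    [0, 0, -0.1],
    [0, 0, -1],
    [0, 0, -3],
    [0, 0, -6],
    [0, 0, -10],
    [0, 0, -14],
    [0, 0, -16],
    [0, 0, -16]
  ],
  "turn": [
    [0, 0, 0],
    [0, 0, 0],
    [0, 0, 0],
    [0, 0, 0],
    [0, 0, 0],
    [0, 0, 0],
    [0, 0, 0],
    [0, 0, 0],
    [0, 0, 0],
    [0, 0, 0],
    [0, 0, 0],
    [0, 0, 0]
  ],
  "squeeze": 5
}}

```text
time: 18.0
position: [0.4899, -0.1979, 0.2733]
tool_rot: [0.012, 1.0, -0.001, 0.002]
ft_force: [0.4, -0.1, 0.1]
grip_width: 0.0871
grip_force: 0.0
```

```bash
python3 - <<'E'
from fit import *
c,d=robot.camera("side"),robot.camera("scene")
im=[]
for k in(c,d):
    X,Y=(proj(k,[[.491,-.1955,.08]])[0]-[40,45]).astype(int)
    a=cv2.resize(k["color"][Y:Y+90,X:X+80,::-1],(400,450),interpolation=cv2.INTER_CUBIC)
    im.append(a)
cv2.imwrite("pics/end.png",np.hstack(im)); print(robot.get_obs()["ft_force"])
E
```

```text
[ 1.42893137 -0.36744534 -0.54117408]
```

View pics/end.png

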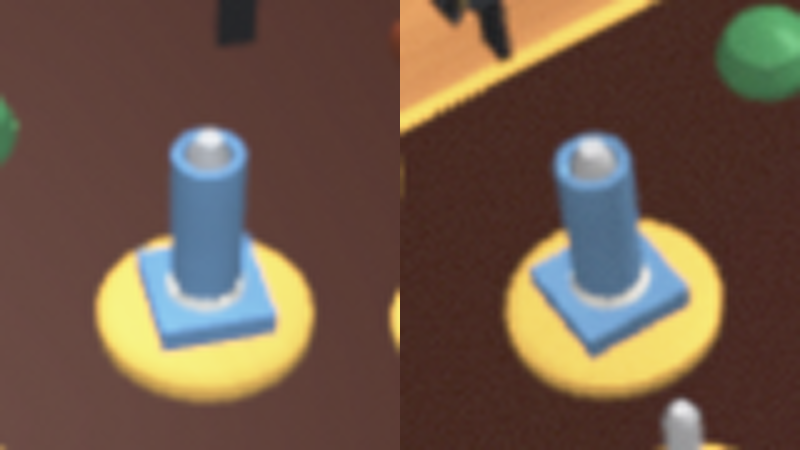

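The column stands flat on the disc at (205,300) and (610,300), with the stem tip showing in its top at (210,145) and (595,155) and the gripper clear above.

```bash
python3 -c "
from rig import robot
print(robot.hand_in())"
```

```text
the job is handed in; nothing more can be done
None
```

The small blue column is seated flat on the middle brass base, lowered under grip all the way and then released; the job was handed in at about 18 s with the gripper clear and the other things left alone.

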